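# Sweep the stray nuts off the sorting board into the empty bin

## Task

Clear the three stray hex nuts off the wooden sorting board: with the closed fingers, push them along the board and over its open end so that all three drop into the empty bin, not into the bin that holds washers at the other end. Only push the nuts, do not lift or carry them, and leave the other things on the board and the bench where they stand.

Things in the scene. Friction and masses are not known exactly. Their poses are not given: they have to be found in the camera images.
- board: fixed sorting board of light wood, 320 mm along its x, 280 mm along its y; origin on the bench under its centre, its top face 70 mm above the origin; long steel lips stand 12 mm above the top face along its two x ends (outside x = -160 and 160 mm); its two y ends (y = -140 and 140 mm) are open, level edges with a bin docked below each
- empty_bin: fixed red open-topped bin with nothing in it, docked against one y end of the board (which end varies); outside 230 mm along x, 100 mm along y, 60 mm high, walls and floor 4 mm; its rim lies 10 mm below the board's top face, 2 mm from the board's edge; origin: centre of its underside, axes parallel to the board's
- washer_bin: fixed bin, same as the empty bin but with a layer of steel washers in it, docked at the other y end of the board; origin: centre of its underside
- nut_a: steel hex nut (three alike), 32 mm across flats, 37 mm across corners, 18 mm high, with a 20 mm hole, about 65 g, lying flat on the sorting board; origin: centre of its underside, z up
- nut_b: steel hex nut (three alike), 32 mm across flats, 37 mm across corners, 18 mm high, with a 20 mm hole, about 65 g, lying flat on the sorting board; origin: centre of its underside, z up
- nut_c: steel hex nut (three alike), 32 mm across flats, 37 mm across corners, 18 mm high, with a 20 mm hole, about 65 g, lying flat on the sorting board; origin: centre of its underside, z up
- nut_a_center (a point): the middle of nut_a, 9 mm above its underside
- nut_b_center (a point): the middle of nut_b, 9 mm above its underside
- nut_c_center (a point): the middle of nut_c, 9 mm above its underside
- bolt: dark steel bolt standing on its hex head near the middle line of the board (x near 0), between the nuts: head 28 mm across corners and 10 mm high, shank 12 mm thick, 50 mm high in all; origin: centre of its underside. Bystander: leave it where it stands.
- bushing: brass bushing standing on end near the board's front (-x) lip, 36 mm across, 30 mm high; origin: centre of its underside. Bystander: leave it where it stands.
- plug: solid dark steel cylinder standing near the board's front (-x) lip, 32 mm across, 25 mm high; origin: centre of its underside. Bystander: leave it where it stands.
- collar: round steel collar lying near the board's back (+x) lip, 42 mm across, 14 mm high, with a 22 mm hole (round outside, unlike the nuts); origin: centre of its underside. Bystander: leave it where it stands.
- oil_bottle: grey plastic bottle on the bench to the robot's left, 60 mm across, 150 mm high; origin: centre of its underside. Bystander: leave it where it stands.
- mug: white mug on the bench to the robot's left, 76 mm across, 85 mm high; origin: centre of its underside. Bystander: leave it where it stands.
- screwdriver: screwdriver lying on the bench to the robot's right, handle to its -x; origin: underside, under its middle. Bystander: leave it where it stands.

How it is judged:
By the outcome, as a careful person would: the job done as asked, in the order asked, and still so for the second after the job is handed in, with the robot touching nothing.
It also fails if it takes over 61 s, if anything falls off the work surface, if the arm or the gripper's body presses on something with over 40 N, if the wrist force passes 120 N, or if a joint passes its speed limit or range.

## Robot

A 6-joint arm with a two-finger parallel gripper is mounted at the origin on the work surface. World frame = base frame: x ahead of the robot, y to its left, z up, the work surface at z = 0. Lengths are in m, angles in rad, forces in N, time in s.
With the tool pointing down it reaches from about 0.35 to 0.925 m from the base axis. Payload 6.4 kg.
Tool frame: the origin (TCP) lies on the centre line of the jaws, within the pads' length; the fingertips stand 11 mm ahead of it and the grasp point (between the pads) lies 8 mm behind it (r.tcp_to_tips is the distance from the TCP to the fingertips, in m); y points along the fingers, x is the direction in which the jaws open and shut, and the axes are right-handed (so a half turn about y gives the same grasp; the last joint's range is limited). The gripper opens to 85 mm and grips with 20 to 120 N. Pads are 22 mm wide; open, the fingers measure 114 mm over their backs; the gripper's body (76 mm by 85 mm) begins 54 mm behind the grasp point. The pads swing forward as they close: fully open they stand 13 mm farther back than shut.
Start: joints at [1.097, 0.245, 1.558, -0, 1.339, -0.174], TCP at [0.192, 0.621, 0.242] pointing down, gripper open.
Joint ranges: [-3.13, 3.13], [-1.02, 2.26], [0.13, 2.54], [-0.95, 4.09], [0.21, 2.88], [-2.74, 2.74]. Speed limits (rad/s): [2.57, 2.57, 3.14, 3.14, 3.14, 3.14].

## Interface

Orientations are given as a unit quaternion [x, y, z, w].
In Python, from cell import r, optics gives the robot as it stands.
- The arm moves only by the tool drive_tool, never from a script. Its argument "moves" is a list of rows, each a list of 7 numbers: the finger opening in mm, from 0 to 85.4, then the shift along the tool's x, y, z in mm, then the turn, a rotation vector about the tool's x, y, z in degrees. In form: [[jaw, dx, dy, dz, wx, wy, wz], ...]. A call has exactly 10 rows; each row shifts and turns the commanded pose from where the row before left it, along the tool's axes as they then stand; what a row does not reach is not made up. A row lasts 1/12 s, in which the tool goes at most 41.7 mm and 7.16 degrees, less where a joint would pass 70% of its speed; a pose out of reach is approached as far as the arm can. A call with a gripper value outside its range is refused whole. The fingers move at their own pace and stop on an object; "force" is the grip in N (left out, the last holds). Time passes only in rows, so rows that do not move let the fingers close, or fill a call up. It gives the time, the measured TCP pose, the force and the opening at its end, in the units of the state.
- r.observe(): the state, without advancing time (a new reading comes with each control period).
- optics.capture(name): name is "scene" or "top" or "wrist"; returns (picture, depth): 480x640x3 uint8, red, green, blue; 480x640 float32, m along the optical axis (not along the pixel's ray), 0 where there is no reading.
- optics.camera_model(name): a dict with "fx", "fy", "cx", "cy" (pixels), "R" (3x3) and "t" (3): a world point X has camera coordinates R X + t. Camera axes: x right, y down, z forward; pixel columns grow to the right and rows downward; lengths in m; the calibration is good to about 2 mm. A picture is of the moment at which its call begins: read the wrist's pose just before it. camera_model takes no time and is no camera call; for the wrist camera it gives the pose at the moment of the call.
- r.close_job(): hands the job in, once; it reports no verdict.
Trained networks look in the newest picture that a camera, given by its name, has taken for a name from the list of things; names that differ only in an ending like _2 or _b are one class to them, and where a whole thing is asked for, a point or a joint stands for the part that bears it (a point fixed in the world has none). Each returns a list of dicts, best first, with "conf" (0 to 1); they miss things now and then, are a little off and sometimes report something else, mostly with a low value. They report only what shows in the picture. A call takes as long as a camera call.
- optics.recognise(name, camera): "centre" ([column, row] in pixels, amid what is visible of it).
- optics.landmark_of(name, camera): "centre" ([column, row] in pixels: a listed point, or the origin of a listed thing).
The state is a dict: "clock": time; "qpos": joint angles; "qd": joint speeds; "tau": joint torques, N m; "ee_pos": TCP position; "orientation": TCP orientation; "wrist_force": force on the tool from outside, world axes, zero at the start; "moment": the same for the moment, N m; "grip_width": opening from 0.0 (shut) to 1.0 (fully open).
Only numpy, scipy, OpenCV 4.12 (cv2) and the standard library are available. Lean on these libraries where they do the work, as an engineer would, in place of code of your own. Each camera call takes 0.05 s, during which the arm holds its last target.

## Working session

There is one attempt and no reset: what is moved stays moved. The work goes in short steps, Python scripts to look and compute and a tool call to move; the robot and the scene stay as the last step left them, time stands still between calls to the robot, and variables do not carry over. Pictures are saved under pics/ and viewed, and the job is handed in when it is done.

Besides the shell and the picture viewer there is one more tool, called after "Emit:" as name([rows], argument=value, ...), one row to a line, values as JSON. drive_tool: Moves the arm, as the interface text tells. Its arguments: {"type":"object","properties":{"moves":{"type":"array","items":{"type":"array","items":{"type":"number"}}},"force":{"type":"number"}},"required":["moves"]}

```bash
ls; mkdir -p pics; python3 - <<'E'
from cell import r, optics
import cv2
s=r.observe(); print(s['clock'],s['ee_pos'],s['orientation'],s['grip_width'],r.tcp_to_tips)
for n in ['scene','top']:
    p,d=optics.capture(n); cv2.imwrite(f'pics/{n}0.png',p[:,:,::-1])
    m=optics.camera_model(n); print(n,m)
    for o in ['nut_a','bolt','bushing','plug','collar','empty_bin','washer_bin','board']:
        print(o,[(a['centre'],round(a['conf'],2)) for a in optics.recognise(o,n)][:5]) if n=='top' else None
E
```

```text
pics
0.0 [0.19170974 0.62049197 0.2411265 ] [ 0.56938197  0.41908757 -0.42037188 -0.56873303] 1.0012810952905842 0.011
scene {'fx': 497.4251728589963, 'fy': 497.4251728589963, 'cx': 319.627591444945, 'cy': 239.10573352762125, 'R': array([[-0.78499117,  0.61935638,  0.013658  ],
       [ 0.40346519,  0.52784553, -0.74739209],
       [-0.47011138, -0.58118566, -0.66424282]]), 't': array([ 0.41432047, -0.13705535,  1.46158954])}
top {'fx': 488.09004755227414, 'fy': 488.09004755227414, 'cx': 318.17220791422335, 'cy': 240.11031269116089, 'R': array([[-0.01023509, -0.99969168, -0.02262262],
       [-0.99478197,  0.01247625, -0.10125794],
       [ 0.10150896,  0.02146819, -0.99460296]]), 't': array([0.02081805, 0.53404256, 1.52651947])}
nut_a [([335.6, 242.6], 0.65), ([285.6, 249.5], 0.51)]
bolt []
bushing []
plug []
collar []
empty_bin [([248.2, 230.8], 0.58)]
washer_bin [([371.6, 224.6], 0.76), ([338.1, 242.8], 0.54)]
board [([313.5, 229.9], 0.75)]
```

View pics/top0.png

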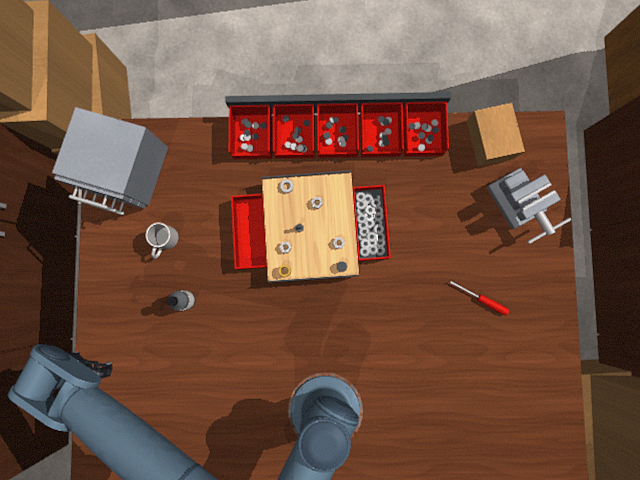

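View pics/scene0.png

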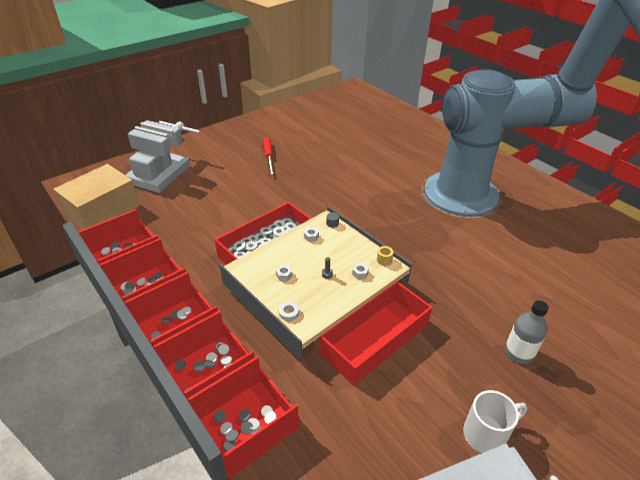

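```bash
python3 - <<'E'
from cell import r, optics
from scipy.spatial.transform import Rotation as R
s=r.observe(); print(R.from_quat(s['orientation']).as_matrix().round(3))
import cv2
p=cv2.imread('pics/top0.png'); cv2.imwrite('pics/top0z.png',cv2.resize(p[150:320,210:430],None,fx=3.5,fy=3.5,interpolation=cv2.INTER_CUBIC))
E
```

```text
[[ 0.295 -0.    -0.955]
 [ 0.955 -0.     0.295]
 [-0.    -1.     0.   ]]
```

View pics/top0z.png

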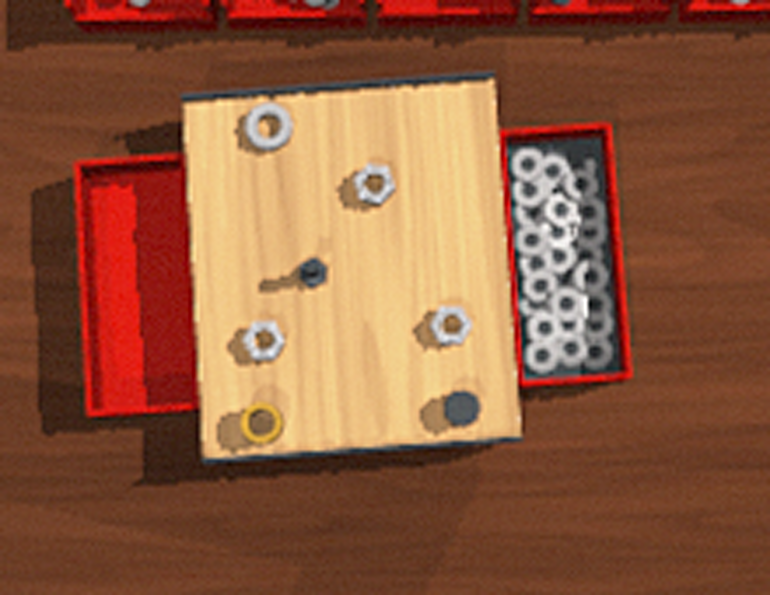

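```bash
cat > h.py <<'E'
import numpy as np
from cell import r, optics
def ray(n,uv,z):
    m=optics.camera_model(n); R=np.array(m['R']);t=np.array(m['t'])
    d=R.T@np.array([(uv[0]-m['cx'])/m['fx'],(uv[1]-m['cy'])/m['fy'],1]); c=-R.T@t
    return c+d*(z-c[2])/d[2]
E
python3 - <<'E'
from h import *
p,d=optics.capture('top')
Z=lambda u,v:(u/3.5+210-.36,v/3.5+150-.36)
pts=dict(nut1=(265,341,.088),nut2=(374,185,.088),nut3=(450,326,.088),bolt=(314,272,.10),bush=(262,423,.1),plug=(462,408,.095),collar=(268,128,.084),TL=(184,98,.07),TR=(494,78,.07),BR=(521,437,.07),BL=(203,458,.07),binTL=(76,162,.06),binBL=(89,416,.06),oilb=(0,0,0))
W={}
for k,(u,v,z) in pts.items():
    a=Z(u,v); W[k]=ray('top',a,z); m=optics.camera_model('top'); i=d[int(round(a[1])),int(round(a[0]))]
    X=np.array(m['R']).T@(np.array([(a[0]-m['cx'])/m['fx']*i,(a[1]-m['cy'])/m['fy']*i,i])-m['t'])
    print(k,W[k].round(4),'depth',X.round(4))
C=(W['TL']+W['TR']+W['BL']+W['BR'])/4
ey=(W['TL']-W['TR']+W['BL']-W['BR'])[:2]; print('y len',np.linalg.norm(ey)/2,'ang',np.degrees(np.arctan2(ey[1],ey[0])))
ex=(W['TL']-W['BL']+W['TR']-W['BR'])[:2]; print('x len',np.linalg.norm(ex)/2,'ang',np.degrees(np.arctan2(ex[1],ex[0])))
th=np.radians((np.degrees(np.arctan2(ey[1],ey[0]))-90+np.degrees(np.arctan2(ex[1],ex[0])))/2)
print('C',C,'th',np.degrees(th))
R2=np.array([[np.cos(th),np.sin(th)],[-np.sin(th),np.cos(th)]])
for k in W: print(k,'board',(R2@(W[k]-C)[:2]*1000).round(1))
E
```

```text
nut1 [0.5079 0.114  0.088 ] depth [0.5095 0.1156 0.0703]
nut2 [0.6447 0.0174 0.088 ] depth [0.6477 0.0178 0.0713]
nut3 [ 0.5191 -0.0477  0.088 ] depth [ 0.5204 -0.048   0.0746]
bolt [0.5666 0.0701 0.1   ] depth [0.564  0.0689 0.1198]
bush [0.4359 0.1158 0.1   ] depth [0.437  0.1184 0.0713]
plug [ 0.4471 -0.0569  0.095 ] depth [ 0.4468 -0.0568  0.1004]
collar [0.698  0.1111 0.084 ] depth [0.7002 0.112  0.0737]
TL [0.7296 0.1878 0.07  ] depth [0.7253 0.1853 0.0883]
TR [ 0.7435 -0.0907  0.07  ] depth [ 0.7421 -0.0904  0.0758]
BR [ 0.4223 -0.1088  0.07  ] depth [ 0.4222 -0.1087  0.0723]
BL [0.4069 0.1706 0.07  ] depth [0.407  0.1711 0.0664]
binTL [0.6746 0.2868 0.06  ] depth [0.6857 0.2982 0.0038]
binBL [0.4454 0.2734 0.06  ] depth [0.4456 0.2741 0.0567]
oilb [0.8434 0.3726 0.    ] depth [0.8409 0.3705 0.0084]
y len 0.27934305437758805 ang 93.00625518668744
x len 0.32239883442243494 ang 3.1458272625473964
C [0.57557585 0.03973396 0.07      ] th 3.076041224617418
nut1 board [-63.6  77.8]
nut2 board [ 67.8 -26. ]
nut3 board [-61.1 -84.3]
bolt board [-7.3 30.8]
bush board [-135.4   83.5]
plug board [-133.5  -89.6]
collar board [126.1  64.7]
TL board [161.7 139.6]
TR board [ 160.7 -139.2]
BR board [-161.  -140.1]
BL board [-161.4  139.7]
binTL board [112.2 241.4]
binBL board [-117.4  240.3]
oilb board [285.3 318. ]
```

```bash
cat >> h.py <<'E'
from scipy.spatial.transform import Rotation as Ro
TH=np.radians(3.08); C=np.array([.5756,.0397])
RB=np.array([[np.cos(TH),-np.sin(TH)],[np.sin(TH),np.cos(TH)]])
def b2w(x,y): return C+RB@np.array([x,y])/1000
def w2b(p): return RB.T@(np.array(p)[:2]-C)*1000
def st(goal=None,z=None):
    s=r.observe(); M=Ro.from_quat(s['orientation']).as_matrix(); p=np.array(s['ee_pos'])
    print('t',round(s['clock'],2),'board',w2b(p).round(1),'z',round(p[2]*1000,1),'yaw',np.degrees(np.arctan2(M[1,0],M[0,0])).round(2),'ydir',M[:,1].round(3),'F',np.round(s['wrist_force'],1),'g',round(s['grip_width'],3))
    if goal is not None:
        g=np.r_[b2w(*goal),z/1000]; print('tool shift mm',(M.T@(g-p)*1000).round(1))
E
python3 - <<'E'
from h import *
st((-63.6,25),242)
s=r.observe(); R0=Ro.from_quat(s['orientation']); D=np.r_[b2w(-63.6,25),.241]-s['ee_pos']; 
tot=np.degrees(np.arctan2(R0.as_matrix()[1,0],R0.as_matrix()[0,0]))-3.08; print(tot)
for i in range(10):
    R=R0*Ro.from_euler('y',tot/10*i,degrees=True); print((R.as_matrix().T@(D*1000/20)).round(1))
E
```

```text
t 0.55 board [-351.9  601.1] z 242.3 yaw 72.82 ydir [-0. -0. -1.] F [ 0.4 -0.1  0.6] g 1.003
tool shift mm [-4.406e+02  3.000e-01 -4.699e+02]
69.74246230373092
[-22.    0.1 -23.5]
[-19.    0.1 -26. ]
[-15.7   0.1 -28.1]
[-12.2   0.1 -29.8]
[ -8.5   0.1 -31.1]
[ -4.6   0.1 -31.9]
[ -0.7   0.1 -32.2]
[  3.2   0.1 -32.1]
[  7.    0.1 -31.4]
[ 10.8   0.1 -30.3]
```

Emit:
drive_tool([
  [0, -22, 0, -23.5, 0, 6.97, 0],
  [0, -19, 0, -26, 0, 6.97, 0],
  [0, -15.7, 0, -28.1, 0, 6.97, 0],
  [0, -12.2, 0, -29.8, 0, 6.97, 0],
  [0, -8.5, 0, -31.1, 0, 6.97, 0],
  [0, -4.6, 0, -31.9, 0, 6.97, 0],
  [0, -0.7, 0, -32.2, 0, 6.97, 0],
  [0, 3.2, 0, -32.1, 0, 6.97, 0],
  [0, 7, 0, -31.4, 0, 6.97, 0],
  [0, 10.8, 0, -30.3, 0, 6.97, 0],
])

```text
clock: 1.38
ee_pos: [0.352, 0.3399, 0.2425]
orientation: [-0.707, -0.017, 0.017, 0.707]
wrist_force: [1.0, -0.4, -0.1]
grip_width: -0.003
```

```bash
python3 -c "
from h import *
st((-63.6,25),241)"
```

```text
t 1.38 board [-207.1  311.8] z 242.5 yaw 2.79 ydir [ 0.001  0.    -1.   ] F [ 1.  -0.4 -0.1] g -0.003
tool shift mm [ 145.     1.5 -286.1]
```

Emit:
drive_tool([
  [0, 16, 0, -31.8, 0, 0, 0],
  [0, 16, 0, -31.8, 0, 0, 0],
  [0, 16, 0, -31.8, 0, 0, 0],
  [0, 16, 0, -31.8, 0, 0, 0],
  [0, 16, 0, -31.8, 0, 0, 0],
  [0, 16, 0, -31.8, 0, 0, 0],
  [0, 16, 0, -31.8, 0, 0, 0],
  [0, 16, 0, -31.8, 0, 0, 0],
  [0, 16, 0, -31.8, 0, 0, 0],
  [0, 0, 0, 0, 0, 0, 0],
])

```text
clock: 2.22
ee_pos: [0.5133, 0.0587, 0.2428]
orientation: [0.708, 0.018, -0.017, -0.706]
wrist_force: [1.3, 0.3, -0.0]
grip_width: 0.003
```

```bash
python3 - <<'E'
from h import *
import cv2
st((-63.6,25),86)
p,d=optics.capture('wrist'); cv2.imwrite('pics/w1.png',p[:,:,::-1])
for a in optics.landmark_of('nut_a_center','wrist'):
    print(a, w2b(ray('wrist',a['centre'],.079)).round(1))
for a in optics.recognise('bolt','wrist'): print(a)
E
```

```text
t 2.22 board [-61.2  22.3] z 242.8 yaw 2.8 ydir [ 0.002 -0.002 -1.   ] F [ 1.3  0.3 -0. ] g 0.003
tool shift mm [ -2.7 156.8   2.9]
{'centre': [469.9, 273.9], 'conf': 0.68} [ 65.9 -21.7]
{'centre': [383.3, 205.6], 'conf': 0.86}
```

View pics/w1.png

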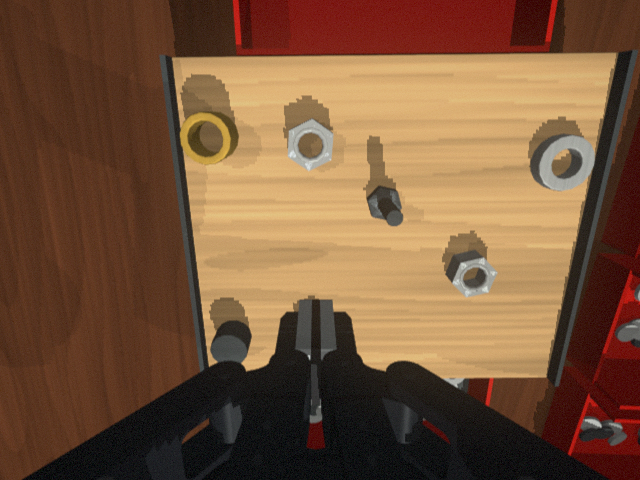

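```bash
python3 - <<'E'
from h import *
for k,(u,v,z) in dict(nut1=(310,143,.088),nut2=(474,276,.088),bolthead=(383,204,.08),bush=(208,138,.1),collar=(561,162,.084)).items(): print(k,w2b(ray('wrist',(u,v),z)).round(1))
E
python3 -c "
import cv2
p=cv2.imread('pics/w1.png'); cv2.imwrite('pics/w1z.png',cv2.resize(p[90:310,270:510],None,fx=3,fy=2.7))"
```

```text
nut1 [-66.5  86.1]
nut2 [ 65.1 -18.3]
bolthead [-10.1  39.2]
bush [-136.2   90.5]
collar [119.1  72. ]
```

View pics/w1z.png

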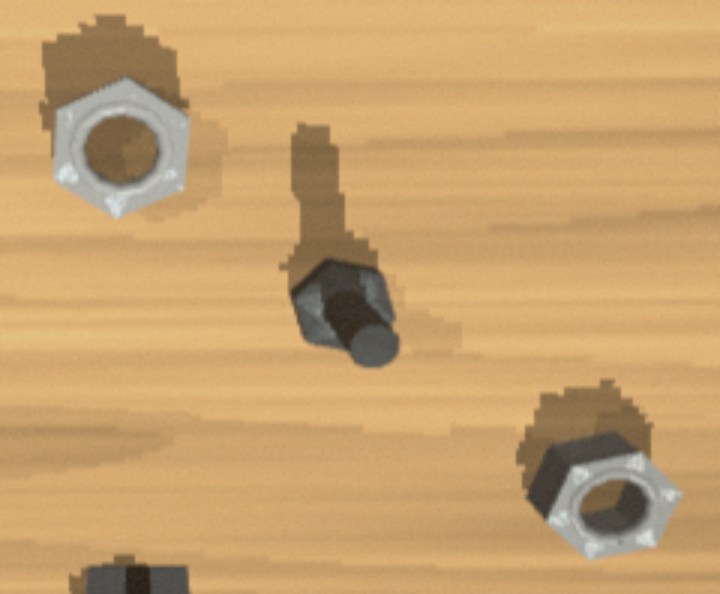

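```bash
python3 - <<'E'
from h import *
import cv2
for k,(u,v,z) in dict(edgeL=(174,57,.07),edgeR=(617,53,.07),nearR=(548,378,.07)).items(): print(k,w2b(ray('wrist',(u,v),z)).round(1))
s=r.observe(); tip=np.array(s['ee_pos'])-[0,0,.011]
m=optics.camera_model('wrist'); c=m['R']@tip+m['t']; print('tip px',c[0]/c[2]*m['fx']+m['cx'],c[1]/c[2]*m['fy']+m['cy'],c)
p,d=optics.capture('scene'); cv2.imwrite('pics/s1.png',p[:,:,::-1])
m=optics.camera_model('scene'); c=m['R']@tip+m['t']; print('tip scene',c[0]/c[2]*m['fx']+m['cx'],c[1]/c[2]*m['fy']+m['cy'])
cv2.imwrite('pics/s1z.png',cv2.resize(p[130:380,200:450,::-1],None,fx=2.4,fy=2.4))
E
```

```text
edgeL [-163.5  144.4]
edgeR [151.9 146.7]
nearR [ 156.9 -131.6]
tip px 312.9268452875106 317.92346533261735 [-0.00106131  0.0325869   0.1616205 ]
tip scene 346.5335482330072 205.16164488139987
```

View pics/s1z.png

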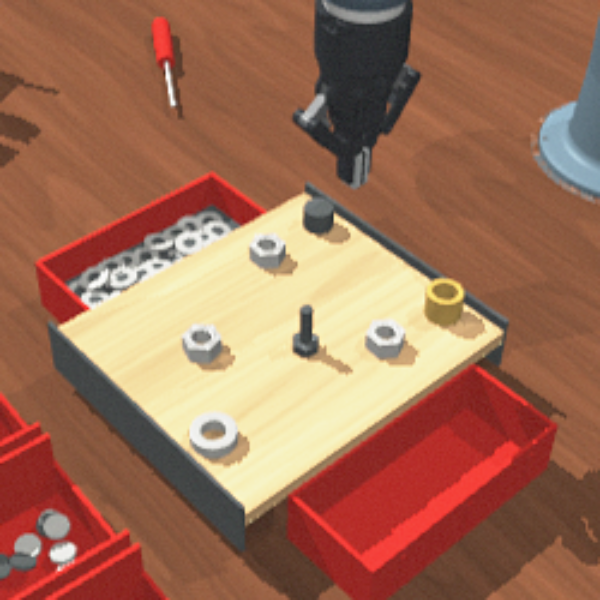

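```bash
python3 - <<'E'
from h import *
for k,(u,v,z) in dict(nut1=(387,334,.088),nut2=(202,336,.088),nut3=(268,244,.088),cornBL=(500,332,.07),cornTL=(248,519,.07),coTR=(58,325,.07),plugtop=(319,208,.095)).items(): print(k,w2b(ray('scene',(u/2.4+200,v/2.4+130),z)).round(1))
E
```

```text
nut1 [-62.9  84.8]
nut2 [ 67.3 -23.3]
nut3 [-62.2 -81.7]
cornBL [-159.4  140.3]
cornTL [157.  148.9]
coTR [ 150.3 -137.1]
plugtop [-133.2  -84.4]
```

Emit:
drive_tool([
  [0, -2.5, 0, 5, 0, -0.3, 0],
  [0, 0, 25, 0, 0, 0, 0],
  [0, 0, 30, 0, 0, 0, 0],
  [0, 0, 30, 0, 0, 0, 0],
  [0, 0, 25, 0, 0, 0, 0],
  [0, 0, 20, 0, 0, 0, 0],
  [0, 0, 15, 0, 0, 0, 0],
  [0, 0, 8, 0, 0, 0, 0],
  [0, 0, 3, 0, 0, 0, 0],
  [0, 0, 0, 0, 0, 0, 0],
])

```text
clock: 3.25
ee_pos: [0.5077, 0.069, 0.0862]
orientation: [-0.707, -0.021, 0.022, 0.707]
wrist_force: [-0.4, 0.1, -0.2]
grip_width: -0.002
```

```bash
python3 - <<'E'
from h import *
import cv2
st((-63.5,40),87)
p,d=optics.capture('wrist'); cv2.imwrite('pics/w2.png',p[:,:,::-1])
p,d=optics.capture('top'); cv2.imwrite('pics/t2.png',cv2.resize(p[150:320,210:430,::-1],None,fx=3.5,fy=3.5))
E
```

```text
t 3.25 board [-66.2  32.9] z 86.2 yaw 3.5 ydir [-0.001  0.    -1.   ] F [-0.4  0.1 -0.2] g -0.002
tool shift mm [ 2.7 -0.8  7.1]
```

View pics/w2.png

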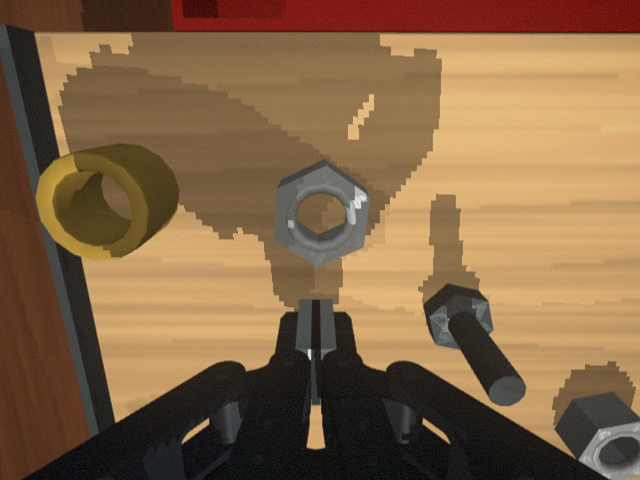

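View pics/t2.png

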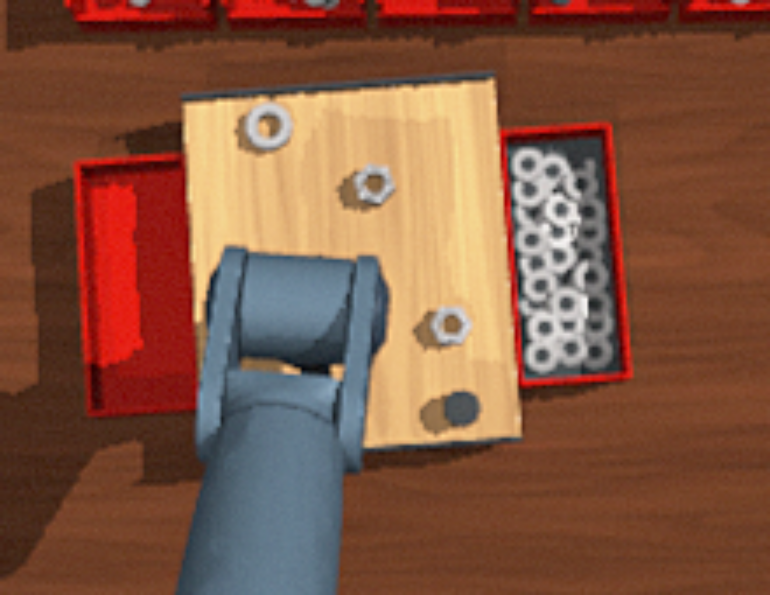

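Emit:
drive_tool([
  [0, 1, 0, 5, 0, 0.2, 0],
  [0, 1, 0, 6, 0, 0.2, 0],
  [0, 0, 0, 6, 0, 0, 0],
  [0, 0, 0, 6, 0, 0, 0],
  [0, 0, 0, 6, 0, 0, 0],
  [0, 0, 0, 6, 0, 0, 0],
  [0, 0, 0, 6, 0, 0, 0],
  [0, 0, 0, 6, 0, 0, 0],
  [0, 0, 0, 6, 0, 0, 0],
  [0, 0, 0, 0, 0, 0, 0],
])

```text
clock: 4.18
ee_pos: [0.5071, 0.1223, 0.0862]
orientation: [-0.707, -0.019, 0.019, 0.707]
wrist_force: [-0.8, -0.2, 0.4]
grip_width: 0.0
```

```bash
python3 - <<'E'
from h import *
import cv2
st((-63.5,160),87)
p,d=optics.capture('wrist'); cv2.imwrite('pics/w3.png',p[:,:,::-1])
E
```

```text
t 4.18 board [-64.   86.2] z 86.2 yaw 3.08 ydir [-0.  0. -1.] F [-0.8 -0.2  0.4] g 0.0
tool shift mm [ 0.5 -0.8 73.8]
```

View pics/w3.png

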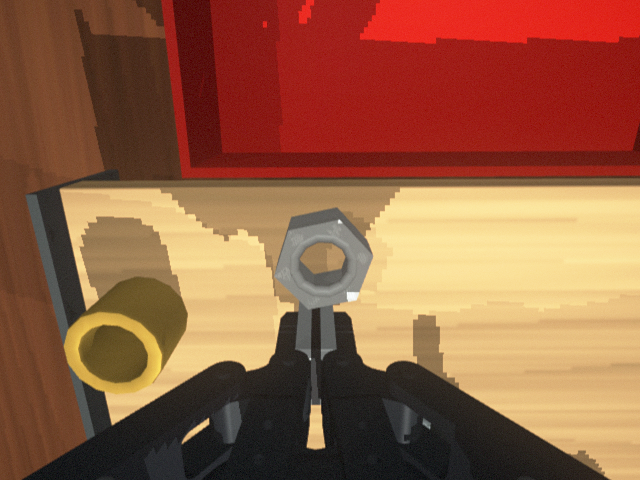

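Emit:
drive_tool([
  [0, 0, 0, 6, 0, 0, 0],
  [0, 0, 0, 8, 0, 0, 0],
  [0, 0, 0, 8, 0, 0, 0],
  [0, 0, 0, 8, 0, 0, 0],
  [0, 0, 0, 8, 0, 0, 0],
  [0, 0, 0, 8, 0, 0, 0],
  [0, 0, 0, 8, 0, 0, 0],
  [0, 0, 0, 8, 0, 0, 0],
  [0, 0, 0, 6, 0, 0, 0],
  [0, 0, 0, 0, 0, 0, 0],
])

```text
clock: 5.07
ee_pos: [0.5035, 0.1903, 0.0863]
orientation: [-0.707, -0.019, 0.019, 0.707]
wrist_force: [-0.5, -0.3, 0.5]
grip_width: -0.002
```

```bash
python3 - <<'E'
from h import *
import cv2
st((66,-75),165)
p,d=optics.capture('wrist'); cv2.imwrite('pics/w4.png',p[:,:,::-1])
E
```

```text
t 5.07 board [-63.9 154.2] z 86.3 yaw 3.1 ydir [-0.  0. -1.] F [-0.5 -0.3  0.5] g -0.002
tool shift mm [ 129.8  -78.8 -229.3]
```

View pics/w4.png

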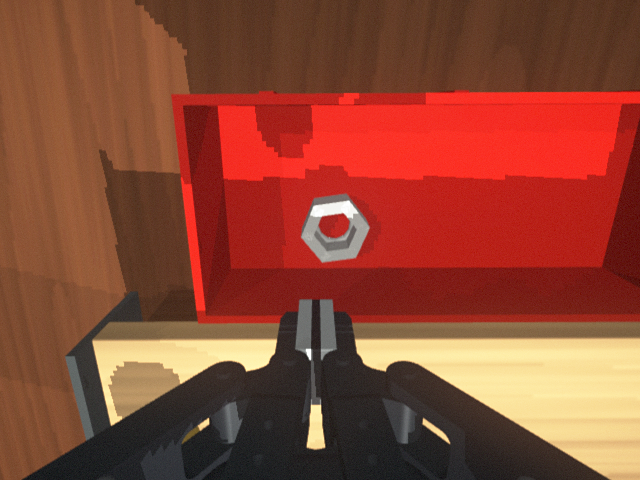

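Emit:
drive_tool([
  [0, 0, -35, 0, 0, 0, 0],
  [0, 0, -40, 0, 0, 0, 0],
  [0, 0, 0, -20, 0, 0, 0],
  [0, 0, 0, -37, 0, 0, 0],
  [0, 0, 0, -40, 0, 0, 0],
  [0, 0, 0, -40, 0, 0, 0],
  [0, 2, 0, -40, 0, 0, 0],
  [0, 0, 0, -40, 0, 0, 0],
  [0, 0, 0, -37, 0, 0, 0],
  [0, 0, 0, -23, 0, 0, 0],
])

```text
clock: 5.95
ee_pos: [0.5202, -0.091, 0.1616]
orientation: [0.707, 0.018, -0.017, -0.707]
wrist_force: [0.5, 0.2, -0.5]
grip_width: 0.003
```

```bash
python3 - <<'E'
from h import *
import cv2
st((-61.5,-123),87)
p,d=optics.capture('wrist'); cv2.imwrite('pics/w5.png',p[:,:,::-1])
E
```

```text
t 5.95 board [ -62.4 -127.6] z 161.6 yaw 2.85 ydir [ 0.001 -0.001 -1.   ] F [ 0.5  0.2 -0.5] g 0.003
tool shift mm [ 0.8 74.6  4.6]
```

View pics/w5.png

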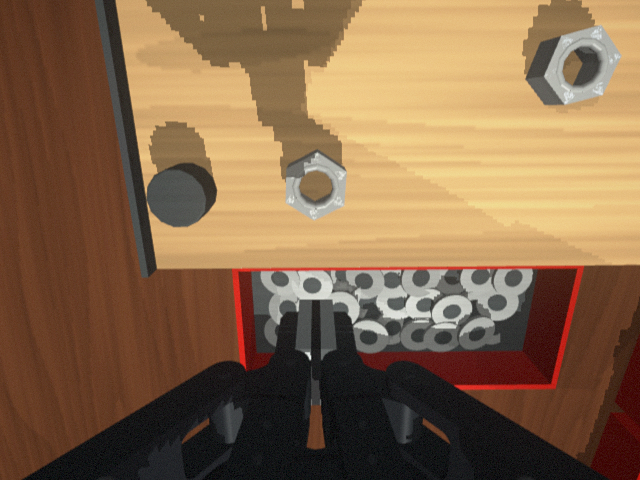

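Emit:
drive_tool([
  [0, 0.5, 20, 3, 0, 0, 0],
  [0, 0, 25, 0, 0, 0, 0],
  [0, 0, 18, 0, 0, 0, 0],
  [0, 0, 9, 0, 0, 0, 0],
  [0, 0, 3, 0, 0, 0, 0],
  [0, 0, 0, 3, 0, 0, 0],
  [0, 0, 0, 6, 0, 0, 0],
  [0, 0, 0, 7, 0, 0, 0],
  [0, 0, 0, 7, 0, 0, 0],
  [0, 0, 0, 4, 0, 0, 0],
])

```text
clock: 6.83
ee_pos: [0.5197, -0.0565, 0.0872]
orientation: [0.707, 0.02, -0.018, -0.707]
wrist_force: [0.4, -0.8, 1.3]
grip_width: 0.001
```

```bash
python3 - <<'E'
from h import *
import cv2
st((-61.5,160),87)
p,d=optics.capture('wrist'); cv2.imwrite('pics/w6.png',p[:,:,::-1])
E
```

```text
t 6.83 board [-61. -93.] z 87.2 yaw 3.08 ydir [ 0.002 -0.001 -1.   ] F [ 0.4 -0.8  1.3] g 0.001
tool shift mm [ -0.5   0.  253. ]
```

View pics/w6.png

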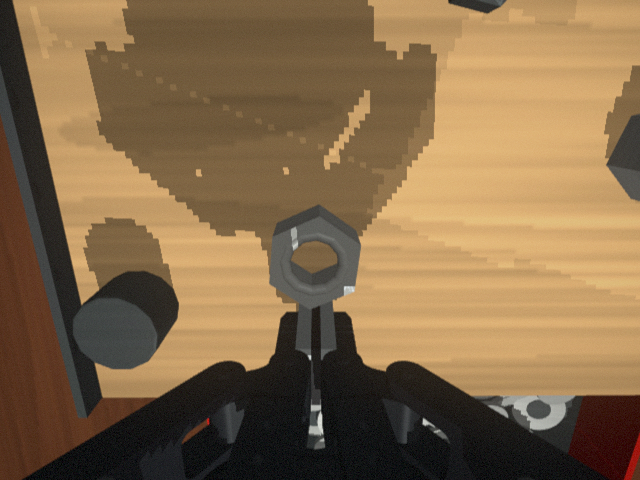

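Emit:
drive_tool([
  [0, 0, 0, 5, 0, 0, 0],
  [0, 0, 0, 6, 0, 0, 0],
  [0, 0, 0, 7, 0, 0, 0],
  [0, 0, 0, 7, 0, 0, 0],
  [0, 0, 0, 7, 0, 0, 0],
  [0, 0, 0, 7, 0, 0, 0],
  [0, 0, 0, 7, 0, 0, 0],
  [0, 0, 0, 7, 0, 0, 0],
  [0, 0, 0, 5, 0, 0, 0],
  [0, 0, 0, 2, 0, 0, 0],
])

```text
clock: 7.72
ee_pos: [0.5159, 0.0034, 0.0862]
orientation: [-0.707, -0.019, 0.019, 0.707]
wrist_force: [-0.9, -1.0, 0.8]
grip_width: 0.0
```

```bash
python3 - <<'E'
from h import *
import cv2
st((-61.5,160),87)
p,d=optics.capture('wrist'); cv2.imwrite('pics/w7.png',p[:,:,::-1])
E
```

```text
t 7.72 board [-61.5 -33.1] z 86.2 yaw 3.07 ydir [-0.  0. -1.] F [-0.9 -1.   0.8] g 0.0
tool shift mm [ -0.   -0.8 193.1]
```

View pics/w7.png

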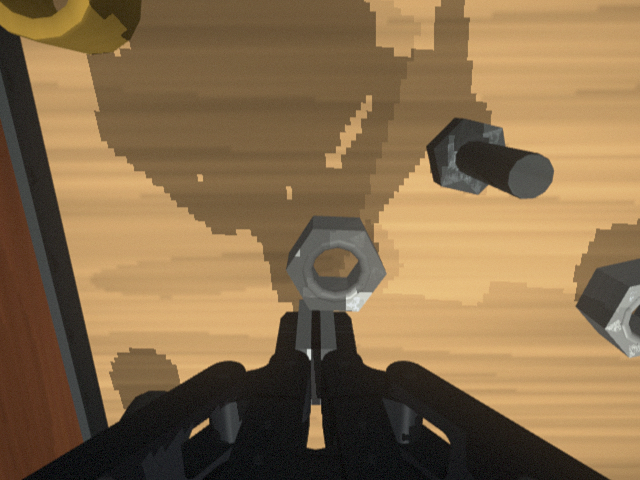

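Emit:
drive_tool([
  [0, 0, 0, -6, 0, 0, 0],
  [0, 4, 0, 0, 0, 0, 0],
  [0, 4, 0, 0, 0, 0, 0],
  [0, 0, 0, 5, 0, 0, 0],
  [0, 0, 0, 5, 0, 0, 0],
  [0, 0, 0, 6, 0, 0, 0],
  [0, 0, 0, 7, 0, 0, 0],
  [0, 0, 0, 7, 0, 0, 0],
  [0, 0, 0, 7, 0, 0, 0],
  [0, 0, 0, 3, 0, 0, 0],
])

```text
clock: 8.6
ee_pos: [0.522, 0.0381, 0.0863]
orientation: [-0.707, -0.019, 0.019, 0.707]
wrist_force: [-0.4, -0.6, 0.0]
grip_width: 0.001
```

```bash
python3 - <<'E'
from h import *
import cv2
st((-61.5,160),87)
p,d=optics.capture('wrist'); cv2.imwrite('pics/w8.png',p[:,:,::-1])
E
```

```text
t 8.6 board [-53.6   1.3] z 86.3 yaw 3.09 ydir [-0.  0. -1.] F [-0.4 -0.6  0. ] g 0.001
tool shift mm [ -7.9  -0.7 158.7]
```

View pics/w8.png

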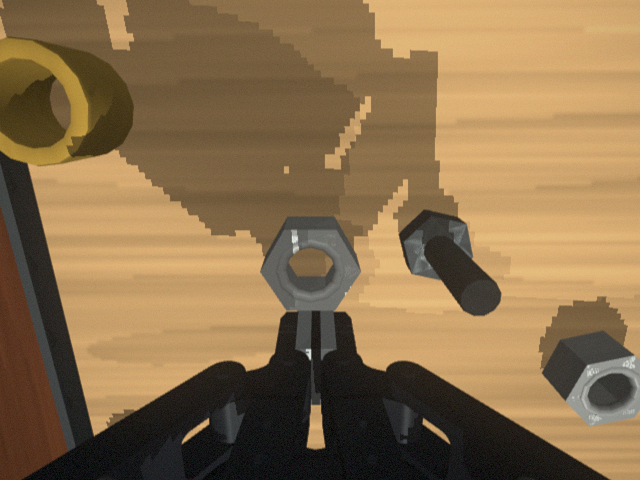

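```bash
python3 - <<'E'
from h import *
p,d=optics.capture('wrist')
m=optics.camera_model('wrist')
for u,v in [(316,310),(345,330),(400,370),(430,385),(470,405),(520,430),(480,295)]:
    z=d[v,u]; X=np.array(m['R']).T@(np.array([(u-m['cx'])/m['fx']*z,(v-m['cy'])/m['fy']*z,z])-m['t']); print(u,v,z,w2b(X).round(0),X[2].round(3))
E
```

```text
316 310 0.14695999 [-52.  11.] 0.087
345 330 0.13955083 [-42.   8.] 0.096
400 370 0.10884323 [-29.  14.] 0.126
430 385 0.10497645 [-21.  13.] 0.131
470 405 0.09853758 [-13.  12.] 0.138
520 430 0.08934041 [-5. 14.] 0.147
480 295 0.10728054 [-7. 35.] 0.121
```

Emit:
drive_tool([
  [0, -0.5, 0, 5, 0, 0, 0],
  [0, -0.5, 0, 7, 0, 0, 0],
  [0, -0.5, 0, 7, 0, 0, 0],
  [0, -0.5, 0, 7, 0, 0, 0],
  [0, -0.5, 0, 7, 0, 0, 0],
  [0, -0.5, 0, 7, 0, 0, 0],
  [0, -0.5, 0, 7, 0, 0, 0],
  [0, -0.5, 0, 7, 0, 0, 0],
  [0, -0.5, 0, 5, 0, 0, 0],
  [0, 0, 0, 2, 0, 0, 0],
])

```text
clock: 9.53
ee_pos: [0.5143, 0.0984, 0.0862]
orientation: [-0.707, -0.019, 0.019, 0.707]
wrist_force: [0.3, 0.0, -0.5]
grip_width: 0.002
```

```bash
python3 - <<'E'
from h import *
import cv2
st((-61.5,160),87)
p,d=optics.capture('wrist'); cv2.imwrite('pics/w9.png',p[:,:,::-1])
E
```

```text
t 9.53 board [-58.   61.9] z 86.2 yaw 3.07 ydir [-0.  0. -1.] F [ 0.3  0.  -0.5] g 0.002
tool shift mm [-3.5 -0.8 98.1]
```

View pics/w9.png

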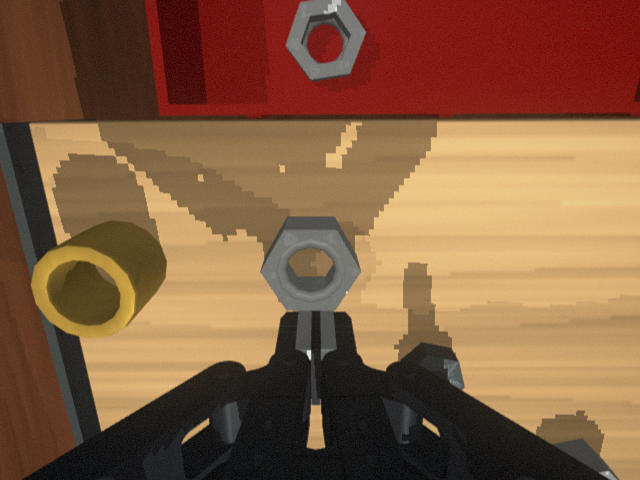

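Emit:
drive_tool([
  [0, 0, 0, 6, 0, 0, 0],
  [0, 0, 0, 8, 0, 0, 0],
  [0, 0, 0, 10, 0, 0, 0],
  [0, 0, 0, 12, 0, 0, 0],
  [0, 0, 0, 12, 0, 0, 0],
  [0, 0, 0, 12, 0, 0, 0],
  [0, 0, 0, 12, 0, 0, 0],
  [0, 0, 0, 12, 0, 0, 0],
  [0, 0, 0, 10, 0, 0, 0],
  [0, 0, 0, 0, 0, 0, 0],
])

```text
clock: 10.42
ee_pos: [0.5093, 0.1934, 0.0863]
orientation: [-0.707, -0.019, 0.019, 0.707]
wrist_force: [-0.9, -0.1, 0.5]
grip_width: 0.004
```

```bash
python3 - <<'E'
from h import *
import cv2
st((67,-72),165)
p,d=optics.capture('wrist'); cv2.imwrite('pics/w10.png',p[:,:,::-1])
E
```

```text
t 10.42 board [-57.9 157. ] z 86.3 yaw 3.15 ydir [ 0.  0. -1.] F [-0.9 -0.1  0.5] g 0.004
tool shift mm [ 124.7  -78.8 -229.1]
```

View pics/w10.png

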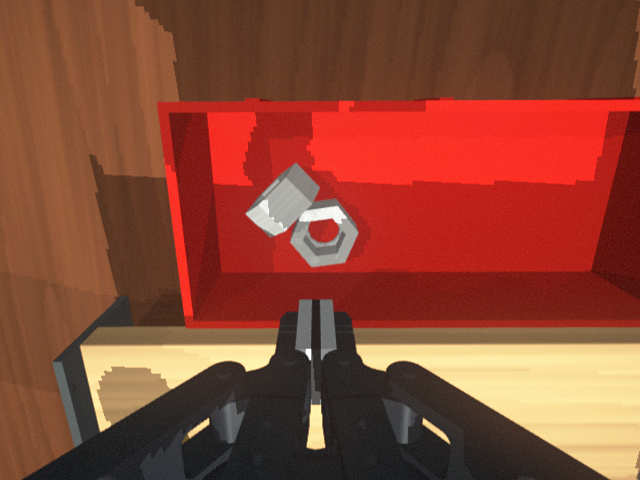

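Emit:
drive_tool([
  [0, 0, -38, 0, 0, 0, 0],
  [0, 0, -40, 0, 0, 0, 0],
  [0, 12, 0, -22, 0, 0, 0],
  [0, 17, 0, -31, 0, 0, 0],
  [0, 17, 0, -31, 0, 0, 0],
  [0, 17, 0, -31, 0, 0, 0],
  [0, 17, 0, -31, 0, 0, 0],
  [0, 17, 0, -31, 0, 0, 0],
  [0, 17, 0, -31, 0, 0, 0],
  [0, 11, 0, -21, 0, 0, 0],
])

```text
clock: 11.3
ee_pos: [0.6476, -0.0341, 0.1643]
orientation: [0.707, 0.018, -0.018, -0.707]
wrist_force: [1.2, -0.9, -0.5]
grip_width: 0.004
```

```bash
python3 - <<'E'
from h import *
import cv2
st((67,-68),87)
p,d=optics.capture('wrist'); cv2.imwrite('pics/w11.png',p[:,:,::-1])
E
```

```text
t 11.3 board [ 68.  -77.6] z 164.3 yaw 2.88 ydir [ 0.001 -0.001 -1.   ] F [ 1.2 -0.9 -0.5] g 0.004
tool shift mm [-1.1 77.3  9.7]
```

View pics/w11.png

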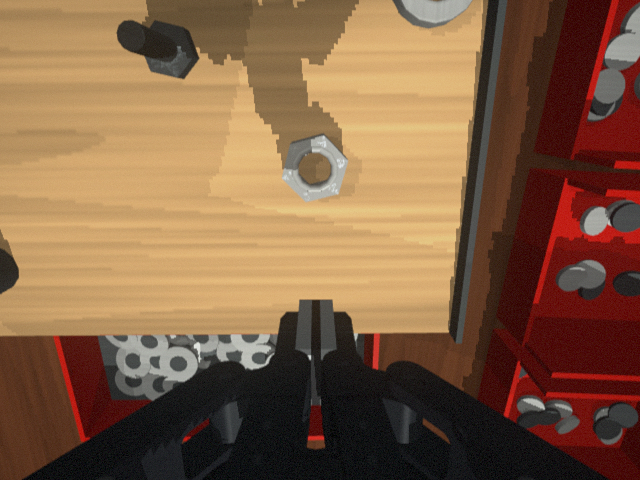

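Emit:
drive_tool([
  [0, 0, 20, 6, 0, 0, 0],
  [0, 0, 26, 0, 0, 0, 0],
  [0, 0, 18, 0, 0, 0, 0],
  [0, 0, 10, 0, 0, 0, 0],
  [0, 0, 3, 0, 0, 0, 0],
  [0, 0, 0, 4, 0, 0, 0],
  [0, 0, 0, 7, 0, 0, 0],
  [0, 0, 0, 7, 0, 0, 0],
  [0, 0, 0, 7, 0, 0, 0],
  [0, 0, 0, 4, 0, 0, 0],
])

```text
clock: 12.18
ee_pos: [0.6452, 0.0054, 0.0886]
orientation: [0.707, 0.02, -0.018, -0.707]
wrist_force: [0.1, -0.8, 0.1]
grip_width: -0.001
```

Emit:
drive_tool([
  [0, 0, 0, 4, 0, 0, 0],
  [0, 0, 0, 5, 0, 0, 0],
  [0, 0, 0, 5, 0, 0, 0],
  [0, 0, 0, 5, 0, 0, 0],
  [0, 0, 0, 5, 0, 0, 0],
  [0, 0, 0, 5, 0, 0, 0],
  [0, 0, 0, 4, 0, 0, 0],
  [0, 0, 0, 2, 0, 0, 0],
  [0, 0, 0, 0, 0, 0, 0],
  [0, 0, 0, 0, 0, 0, 0],
])

```text
clock: 13.02
ee_pos: [0.6426, 0.0395, 0.0871]
orientation: [-0.707, -0.019, 0.019, 0.707]
wrist_force: [-0.3, 0.1, 0.5]
grip_width: -0.005
```

```bash
python3 - <<'E'
from h import *
import cv2
st((67,160),87)
p,d=optics.capture('wrist'); cv2.imwrite('pics/w12.png',p[:,:,::-1])
E
```

```text
t 13.02 board [66.9 -3.8] z 87.1 yaw 3.03 ydir [-0.  0. -1.] F [-0.3  0.1  0.5] g -0.005
tool shift mm [-0.000e+00  1.000e-01  1.638e+02]
```

View pics/w12.png

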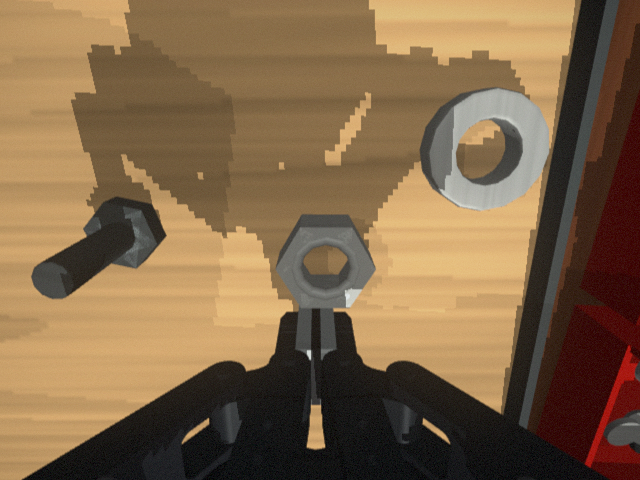

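Emit:
drive_tool([
  [0, 0, 0, -5, 0, 0, 0],
  [0, 3.5, 0, 0, 0, 0, 0],
  [0, 0, 0, 4, 0, 0, 0],
  [0, 0, 0, 5, 0, 0, 0],
  [0, 0, 0, 6, 0, 0, 0],
  [0, 0, 0, 6, 0, 0, 0],
  [0, 0, 0, 6, 0, 0, 0],
  [0, 0, 0, 6, 0, 0, 0],
  [0, 0, 0, 5, 0, 0, 0],
  [0, 0, 0, 2, 0, 0, 0],
])

```text
clock: 13.9
ee_pos: [0.6444, 0.0754, 0.0874]
orientation: [-0.707, -0.019, 0.019, 0.707]
wrist_force: [-0.9, -1.3, 0.3]
grip_width: 0.002
```

```bash
python3 - <<'E'
from h import *
import cv2
st((67,160),87)
p,d=optics.capture('wrist'); cv2.imwrite('pics/w13.png',p[:,:,::-1])
E
```

```text
t 13.9 board [70.6 32. ] z 87.4 yaw 3.08 ydir [ 0.  0. -1.] F [-0.9 -1.3  0.3] g 0.002
tool shift mm [ -3.6   0.4 128. ]
```

View pics/w13.png

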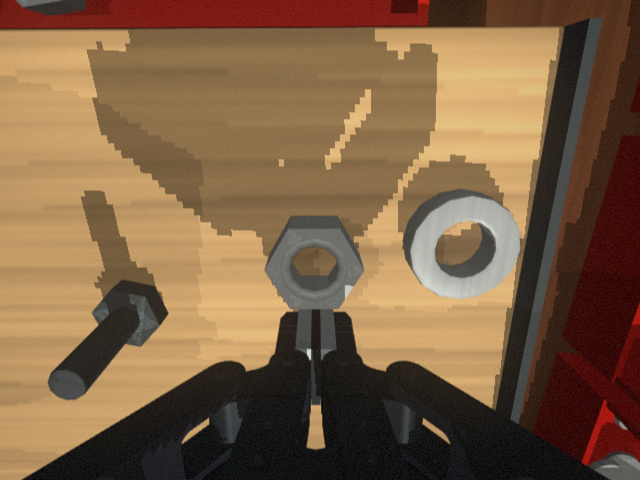

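Emit:
drive_tool([
  [0, -0.5, 0, 6, 0, 0, 0],
  [0, -0.5, 0, 7, 0, 0, 0],
  [0, -0.5, 0, 7, 0, 0, 0],
  [0, -0.5, 0, 7, 0, 0, 0],
  [0, -0.5, 0, 7, 0, 0, 0],
  [0, -0.5, 0, 7, 0, 0, 0],
  [0, -0.5, 0, 7, 0, 0, 0],
  [0, 0, 0, 7, 0, 0, 0],
  [0, 0, 0, 4, 0, 0, 0],
  [0, 0, 0, 1, 0, 0, 0],
])

```text
clock: 14.78
ee_pos: [0.6376, 0.135, 0.0873]
orientation: [-0.707, -0.019, 0.019, 0.707]
wrist_force: [-0.5, -1.3, 0.8]
grip_width: 0.003
```

```bash
python3 - <<'E'
from h import *
import cv2
st((67,160),87)
p,d=optics.capture('wrist'); cv2.imwrite('pics/w14.png',p[:,:,::-1])
E
```

```text
t 14.78 board [67.1 91.8] z 87.3 yaw 3.08 ydir [-0.  0. -1.] F [-0.5 -1.3  0.8] g 0.003
tool shift mm [-0.1  0.3 68.2]
```

View pics/w14.png

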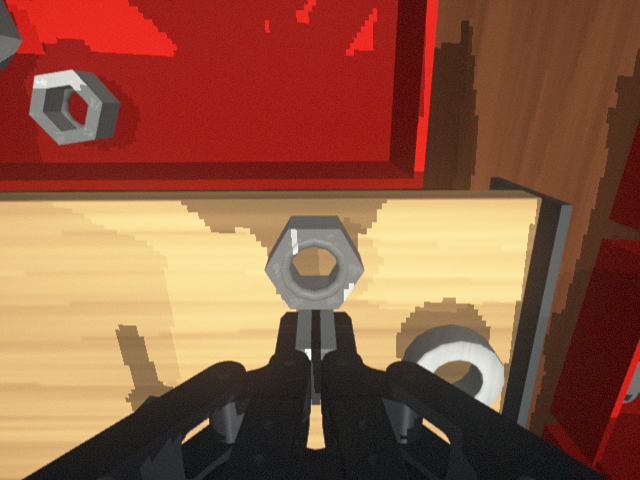

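Emit:
drive_tool([
  [0, 0, 0, 6, 0, 0, 0],
  [0, 0, 0, 7, 0, 0, 0],
  [0, 0, 0, 8, 0, 0, 0],
  [0, 0, 0, 8, 0, 0, 0],
  [0, 0, 0, 8, 0, 0, 0],
  [0, 0, 0, 8, 0, 0, 0],
  [0, 0, 0, 8, 0, 0, 0],
  [0, 0, 0, 8, 0, 0, 0],
  [0, 0, 0, 4, 0, 0, 0],
  [0, 0, 0, 0, 0, 0, 0],
])

```text
clock: 15.67
ee_pos: [0.6342, 0.2002, 0.0873]
orientation: [-0.707, -0.019, 0.019, 0.707]
wrist_force: [0.3, 0.2, -0.4]
grip_width: 0.006
```

Emit:
drive_tool([
  [0, 0, -20, 0, 0, 0, 0],
  [0, 0, -35, 0, 0, 0, 0],
  [0, 0, -40, 0, 0, 0, 0],
  [0, 0, -40, 0, 0, 0, 0],
  [0, 0, -15, 0, 0, 0, 0],
  [0, 0, 0, 0, 0, 0, 0],
  [0, 0, 0, 0, 0, 0, 0],
  [0, 0, 0, 0, 0, 0, 0],
  [0, 0, 0, 0, 0, 0, 0],
  [0, 0, 0, 0, 0, 0, 0],
])

```text
clock: 16.5
ee_pos: [0.6334, 0.1988, 0.2348]
orientation: [0.707, 0.017, -0.02, -0.707]
wrist_force: [0.2, 0.5, 0.5]
grip_width: -0.001
```

```bash
python3 - <<'E'
from h import *
import cv2
st()
p,d=optics.capture('wrist'); cv2.imwrite('pics/w15.png',p[:,:,::-1])
p,d=optics.capture('scene'); cv2.imwrite('pics/s15.png',p[:,:,::-1])
E
```

```text
t 16.5 board [ 66.2 155.8] z 234.8 yaw 3.02 ydir [-0.004 -0.001 -1.   ] F [0.2 0.5 0.5] g -0.001
```

View pics/w15.png

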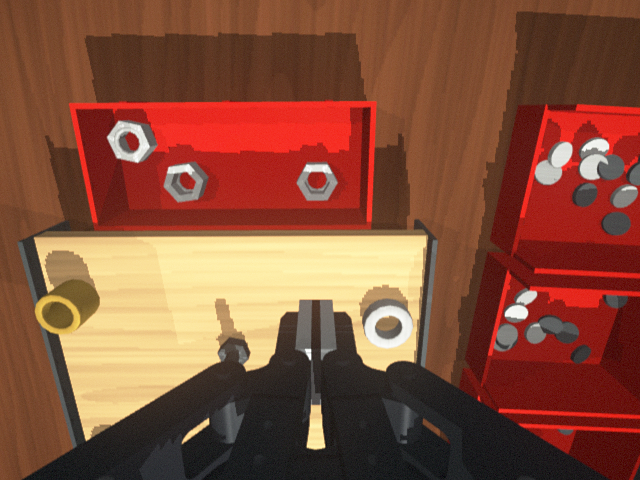

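View pics/s15.png

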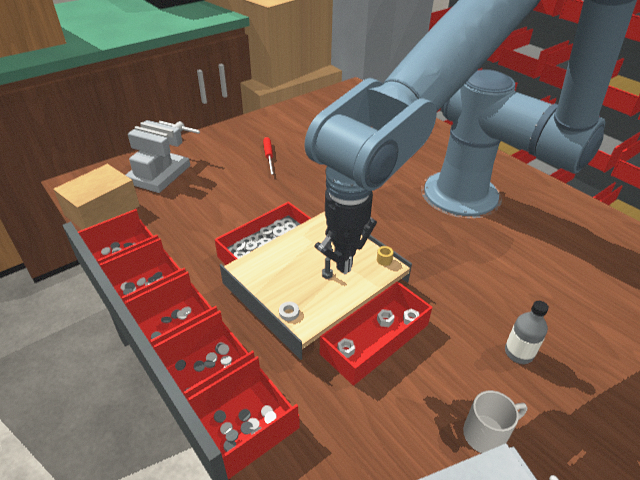

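```bash
python3 -c "
from h import *
print(r.close_job())"
```

```text
the job is handed in; nothing more can be done
None
```

I pushed all three hex nuts, one at a time with the closed fingers, along the board and over its open end into the empty red bin. I handed the job in at about 17 s, with the arm raised clear of everything.

**Final pictures:** the wrist and scene cameras both show the three nuts lying in the red bin. The collar and bushing look unmoved, and so do the bottle, mug and screwdriver. The bolt is still upright.

**Forces:** every wrist force reading was within about 2 N.

**Partly checked:** the plug was hidden by the arm and gripper in the last pictures. It was standing in place in the earlier ones, and no push passed within about 35 mm of it. The gripper partly hid the bolt in the final pictures.

**Disagreement:** the wrist camera put objects up to about 8 mm from where the top camera did. I lined up each push on the sideways positions, where the top and scene cameras agreed, and on the fingertips in the wrist picture. I had to recentre the fingers once on each of the last two nuts when they drifted sideways.

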